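# Fill the clothespeg carrier and show it to the home camera

## Robot

A 7-joint arm with a two-finger parallel gripper is mounted at the origin on the work surface. World frame = base frame: x ahead of the robot, y to its left, z up, the work surface at z = 0. Lengths are in m, angles in rad, forces in N, time in s.
With the tool pointing down it reaches from about 0.425 to 0.95 m from the base axis. Payload 4.7 kg.
Tool frame: the origin (TCP) lies midway between the tips of the shut fingers; the grasp point (between the pads) lies 19 mm behind it; z points along the fingers, y is the direction in which the jaws open and shut (so a half turn about z gives the same grasp; the last joint's range is limited). The gripper opens to 85 mm and grips with 20 to 120 N. Pads are 22 mm wide; open, the fingers measure 114 mm over their backs; the gripper's body (76 mm by 85 mm) begins 54 mm behind the grasp point. The pads swing forward as they close: fully open they stand 13 mm farther back than shut.
Start: joints at [-1.239, 0.469, -0.049, 1.532, 0.024, 1.141, -0.082], TCP at [0.238, 0.632, 0.231] pointing down, gripper open.
Joint ranges: [-2.59, 2.59], [-0.33, 1.99], [-1.39, 1.29], [0.1, 2.45], [-1.04, 4.18], [0.21, 1.99], [-2.66, 2.66]. Speed limits (rad/s): [2.57, 2.57, 3.14, 3.14, 3.14, 3.14, 3.14].

## Interface

Orientations are given as [roll, pitch, yaw] about the fixed x, y, z axes, in that order (R = Rz(yaw) Ry(pitch) Rx(roll)).
In Python, from bench import r, viewer gives the robot as it stands.
- The arm moves only by the shell command python3 -m handwheel 'ROWS'. ROWS is JSON, a list of rows, each a list of 7 numbers: the turn, a rotation vector about the tool's x, y, z in degrees, then the shift along the tool's x, y, z in m, then the finger opening in m, from 0 to 0.0854. A call has 1 to 8 rows; each row shifts and turns the pose as measured when the row begins, along the tool's axes as they then stand; what a row does not reach is not made up. A row lasts 1/8 s, in which the tool goes at most 62.5 mm and 10.7 degrees, less where a joint would pass 70% of its speed; a pose out of reach is approached as far as the arm can. A call is refused whole if a number of a shift passes 0.0625 or a number of a turn 10.7, either way. A call with a gripper value outside its range is refused whole. The fingers move at their own pace and stop on an object; the grip force is fixed at half the most. Time passes only in rows, so rows that do not move let the fingers close. It gives the time, the measured TCP pose, the force and the opening at its end, in the units of the state.
- r.read_state(): the state, without advancing time (a new reading comes with each control period).
- viewer.camera(name): name is "scene" or "top"; returns a dict with "color" (480x640x3 uint8, red, green, blue), "z_map" (480x640 float32, m along the optical axis (not along the pixel's ray), 0 where there is no reading), "K" (3x3 intrinsics, pixels), "R" (3x3) and "t" (3): a world point X has camera coordinates R X + t. Camera axes: x right, y down, z forward; pixel columns grow to the right and rows downward; lengths in m; the calibration is good to about 2 mm. A picture is of the moment at which its call begins.
- r.job_done(): hands the job in, once; it reports no verdict.
The state is a dict: "time_s": time; "joints": joint angles; "joint_velocities": joint speeds; "tau": joint torques, N m; "tcp_pos": TCP position; "orientation": TCP orientation; "ft_force": force on the tool from outside, world axes, zero at the start; "torque": the same for the moment, N m; "grip_width": finger opening in m.
Only numpy, scipy, OpenCV 4.12 (cv2) and the standard library are available. Lean on these libraries where they do the work, as an engineer would, in place of code of your own. Each camera call takes 0.05 s, during which the arm holds its last target. There are 200 camera calls.

## Task

Pull the stray clothespeg out of the well on top of the drawer caddy and stand it fully home in the empty slot of the peg carrier, and let go of it there. Then pick the carrier up by its bridge handle and show the full set to the home camera: hold it level, its long side square to the camera, with the middle of the handle straight in front of the lens at lens height and 20 cm from the lens. Finish while holding it there, still, all three pegs standing in it; do not disturb the glass cup or the detergent tub.

Things in the scene. Friction and masses are not known exactly. Their poses are not given: they have to be found in the camera images.
- stray_mid (a point): The stray clothespeg, at its centre (45 mm above its foot). Wooden spring clothespeg, 13 x 13 mm square and 90 mm tall, z up along its length, x and y square to its sides; the foot is tapered to 9 x 9 mm over the lowest 5 mm. It stands loose in a 16 x 16 mm well, 28 mm deep, on top of the white drawer caddy, so its upper 62 mm show; grip it on the upper part. The well block is 44 x 44 mm, its mouth 86 mm above the cabinet top. About 14 g.
- caddy: White plastic drawer caddy, 130 x 120 x 50 mm, fixed, origin under its centre, drawer front towards its -x. On top: the well block centred at x = -35 mm, and behind it (x from 6 to 62 mm) a tray with a sponge, top 70 mm high. It can stand at the robot's right or in the middle, and so can the carrier.
- carrier_grip (a point): The middle of the peg carrier's bridge handle, 48 mm above the carrier's underside and over its centre; x along the carrier's length and along the handle bar, z up. The bar is 54 mm long (x), 14 mm thick (y) and 24 mm high (z from 36 to 60 mm above the underside), free beside it down to the 8 mm thick base web; take it from above across its thickness. The end blocks begin 43 mm to either side along x.
- carrier: The grey plastic peg carrier itself, loose, about 0.2 to 0.45 kg, 186 mm long (x), 60 mm wide (y), origin under its centre, resting on the cabinet top. Each end block is 50 x 60 mm and 36 mm high: the one at -x has a single slot, empty at the start, the one at +x has two slots with a clothespeg standing in each.
- carrier_slot (a point): Centre of the mouth of the empty slot in the carrier's -x end block, 36 mm above the carrier's underside and 68 mm from its centre. The slot is 16 x 16 mm, sides along the carrier's x and y, 28 mm deep with a flat floor; a peg fully home has its centre 17 mm above this mouth.
- peg_a_mid (a point): Centre of one of the two clothespegs that already stand in the carrier's +x end block, same shape as the stray; z along its length. When home its top is 98 mm above the carrier's underside.
- peg_b_mid (a point): Centre of the other clothespeg that already stands in the carrier's +x end block.
- lens (a point): The middle of the home camera's lens: a white ball of 68 mm diameter with a round black face, on a thin stem and a round foot, at the robot's left, fixed. The lens is 200 mm above the cabinet top; the lens looks along this frame's -x, level; y is level across its view, z up.
- view (a point): The point in the air 200 mm straight in front of the lens, at lens height, where the middle of the carrier's handle must be held; same axes as the lens (the carrier's x must lie along this y, either way round).
- cup: Glass cup, 72 mm diameter, 95 mm tall, loose, origin under its centre. Leave alone.
- tub: White detergent tub with a grey twist cap, 110 mm diameter, 128 mm tall, loose, origin under its centre. Leave alone.
- stray: The same stray clothespeg; here the origin is the centre of its foot.
Not all that is in view belongs to the job. What is shaped like the stray but black or red is not meant.

How it is judged:
On the way, in this order (a step that is already met when the one before it is completed fails the run):
1. the stray peg stands fully home in the empty slot and is let go (distance between stray_mid and carrier_slot below 0.024 m and angle between stray_mid's own z axis and vertical below 0.2 rad and contact force between stray and the fingers below 0.05 N), for 0.2 s.
2. the carrier is lifted by the fingers with all three pegs in it (height (world z) of carrier above 0.06 m and contact force between carrier and the fingers above 1 N and distance between stray_mid and carrier_slot below 0.024 m and angle between each of stray_mid, peg_a_mid, peg_b_mid's own z axis and vertical below 0.2 rad and x of peg_a_mid in the frame of carrier_grip between 0.052 and 0.084 m and z of each of peg_a_mid, peg_b_mid in the frame of carrier_grip below 0.016 m and x of peg_b_mid in the frame of carrier_grip between 0.052 and 0.084 m), for 0.2 s.
At the end, for the whole second after the job is handed in: The fingers hold the carrier still, mid-handle within 30 mm of the point 200 mm straight in front of the lens, level within 8 degrees, its length square to the line of sight within 10 degrees, all three pegs home in their slots (within 7 mm, upright within 11 degrees) (distance between carrier_grip and view below 0.03 m and angle between carrier_grip's own z axis and vertical below 0.14 rad and angle between the x axis of carrier_grip and the y axis of view, either way round below 0.175 rad and contact force between carrier and the fingers above 1 N and linear speed of carrier below 0.02 m/s and height (world z) of carrier above 0.1 m and distance between stray_mid and carrier_slot below 0.024 m and angle between each of stray_mid, peg_a_mid, peg_b_mid's own z axis and vertical below 0.2 rad and x of peg_a_mid in the frame of carrier_grip between 0.052 and 0.084 m and z of each of peg_a_mid, peg_b_mid in the frame of carrier_grip below 0.016 m and x of peg_b_mid in the frame of carrier_grip between 0.052 and 0.084 m); the arm keeps its last pose, push and grip.
It fails at once if the glass cup is shifted by more than 30 mm or tipped (distance of cup from where it was at the start of the episode above 0.03 m or angle between cup's own z axis and vertical above 0.3 rad).
It fails at once if the detergent tub is shifted by more than 30 mm or tipped (distance of tub from where it was at the start of the episode above 0.03 m or angle between tub's own z axis and vertical above 0.3 rad).
It also fails if it takes over 69 s, if anything falls off the work surface, if the arm or the gripper's body presses on something with over 40 N, if the wrist force passes 120 N, or if a joint passes its speed limit or range.

## Working session

There is one attempt and no reset: what is moved stays moved. The work goes in short steps, Python scripts to look and compute and a shell command to move; the robot and the scene stay as the last step left them, time stands still between calls to the robot, and variables do not carry over. Pictures are saved under pics/ and viewed, about 8 in all and at most 12, crops included, and the job is handed in when it is done.

```bash
ls; mkdir -p pics
python3 - <<'E'
from bench import r, viewer
import cv2,numpy as np
for n in("scene","top"):
    c=viewer.camera(n); np.savez(f"{n}0.npz",**c); cv2.imwrite(f"pics/{n}0.png",c["color"][:,:,::-1])
    print(n,c["K"].tolist(),np.round(c["R"],3).tolist(),np.round(c["t"],3).tolist())
print(r.read_state())
E
```

```text
pics
scene [[556.5275388422764, 0.0, 318.06132513085817], [0.0, 556.5275388422764, 234.13909476918792], [0.0, 0.0, 1.0]] [[0.863, 0.505, 0.016], [0.394, -0.652, -0.647], [-0.316, 0.565, -0.762]] [-0.528, -0.131, 1.388]
top [[598.6367730397178, 0.0, 312.9950512844746], [0.0, 598.6367730397178, 246.9945593556568], [0.0, 0.0, 1.0]] [[0.005, -1.0, 0.004], [-0.994, -0.006, -0.106], [0.106, -0.003, -0.994]] [0.006, 0.597, 1.29]
{'time_s': 0.1, 'joints': array([-1.2388664 ,  0.46939652, -0.04861228,  1.53356837,  0.02413557,
        1.14100936, -0.08226538]), 'joint_velocities': array([-0.00149435, -0.00364072, -0.00034831, -0.00319243,  0.00147028,
        0.0006426 ,  0.00115362]), 'tau': array([ 6.90658453e-04, -5.11512744e+01, -4.71031840e-02, -2.38392216e+01,
        1.07816211e-02,  4.32572255e-03,  3.98083358e-06]), 'tcp_pos': array([0.23811061, 0.6310468 , 0.23034492]), 'orientation': array([-3.13980013e+00,  8.69070366e-05,  2.78085662e+00]), 'ft_force': array([ 0.24581891, -0.66720936, -1.36957236]), 'torque': array([-0.02503027, -0.04964113,  0.01197268]), 'grip_width': 0.08539069427135323}
```

View pics/scene0.png

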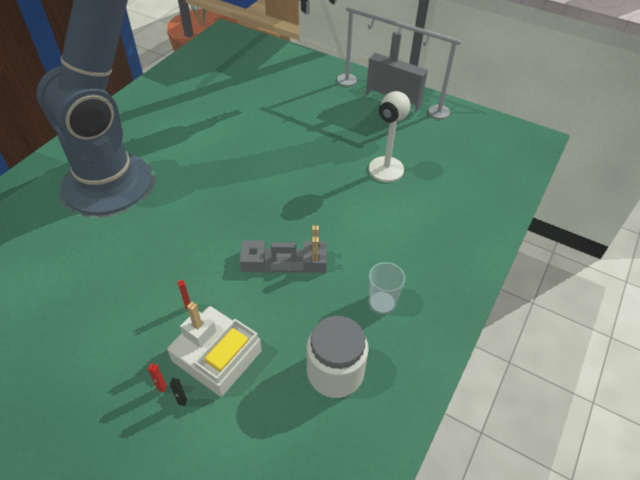

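View pics/top0.png

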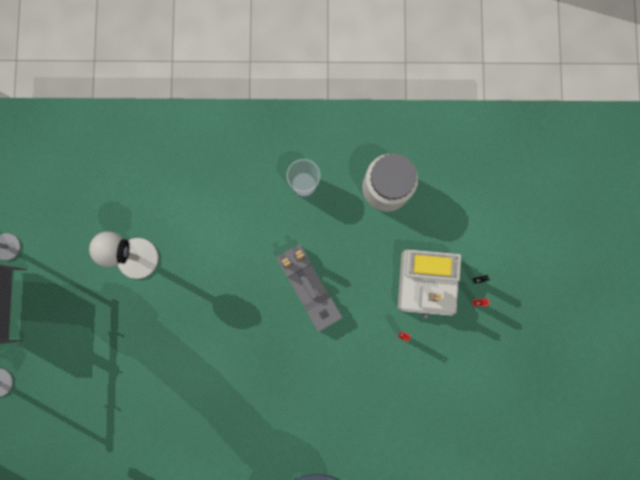

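Candidates shaped like the stray, in the scene picture:
- Wooden peg in the caddy's well at (194,315).
- Red pegs at (184,293) and (157,377), and a black one at (178,391).
- Two wooden pegs in the carrier at (316,243).

The wooden one in the white block fits. In the top picture it is at (434,297), the carrier's empty slot at (324,315) and the lens at (124,250). I'll confirm with one crop and measure.

```bash
cat > h.py <<'E'
import numpy as np,cv2
def ray(c,u,v):
    d=c["R"].T@np.linalg.inv(c["K"])@np.array([u,v,1.]); return -c["R"].T@c["t"],d
def plane(c,u,v,z):
    o,d=ray(c,u,v); return o+d*(z-o[2])/d[2]
def cloud(c):
    v,u=np.mgrid[:480,:640]; z=c["z_map"]
    p=np.stack([u,v,np.ones_like(u)],-1)@np.linalg.inv(c["K"]).T*z[...,None]
    return (p-c["t"])@c["R"]
def proj(c,X):
    p=c["K"]@(c["R"]@np.array(X)+c["t"]); return p[:2]/p[2]
E
python3 - <<'E'
from h import *
S=dict(np.load("scene0.npz"));T=dict(np.load("top0.npz"))
a=S["color"][220:400,140:340,::-1];b=T["color"][230:350,270:500,::-1]
a=cv2.resize(a,None,fx=3,fy=3,interpolation=cv2.INTER_CUBIC);b=cv2.resize(b,None,fx=3,fy=3,interpolation=cv2.INTER_CUBIC)
cv2.imwrite("pics/cropa.png",a);cv2.imwrite("pics/cropb.png",b)
for n,c in(("S",S),("T",T)):
    P=cloud(c);hsv=cv2.cvtColor(c["color"],cv2.COLOR_RGB2HSV)
    W=cv2.inRange(hsv,(8,60,90),(22,200,255))
    W[:200]=0
    k,l,st,ce=cv2.connectedComponentsWithStats(W)
    for i in range(1,k):
        if st[i,4]>15:
            q=P[l==i]; print(n,"wood",st[i].tolist(),np.round(ce[i],1),np.round(np.median(q,0),3),np.round(q[:,2].max(),3))
    # by height clusters
    H=((P[...,2]>.012)&(P[...,0]>.3)&(P[...,2]<.35)&(c["z_map"]>0)).astype(np.uint8)
    k,l,st,ce=cv2.connectedComponentsWithStats(H)
    for i in range(1,k):
        if st[i,4]>60:
            q=P[l==i]; print(n,"obj",st[i].tolist(),np.round(q.min(0),3),np.round(q.max(0),3))
E
```

```text
S wood [312, 226, 7, 35, 134] [314.5 246.8] [0.58  0.035 0.068] 0.098
S wood [186, 302, 16, 27, 221] [194.1 314.6] [ 0.496 -0.245  0.122] 0.148
S obj [407, 0, 233, 82, 10845] [0.3   1.122 0.012] [1.068 1.277 0.189]
S obj [346, 8, 115, 166, 4674] [0.3   0.363 0.012] [0.619 0.708 0.234]
S obj [304, 226, 23, 44, 718] [0.536 0.014 0.012] [0.609 0.089 0.099]
S obj [240, 241, 26, 29, 658] [ 0.421 -0.055  0.012] [0.492 0.023 0.039]
S obj [271, 243, 26, 18, 346] [ 0.488 -0.002  0.012] [0.541 0.038 0.062]
S obj [369, 263, 37, 50, 1442] [ 0.714 -0.006  0.012] [0.785 0.066 0.099]
S obj [168, 280, 94, 115, 5157] [ 0.399 -0.311  0.012] [ 0.596 -0.178  0.148]
S obj [307, 316, 62, 81, 4044] [ 0.687 -0.213  0.012] [ 0.797 -0.111  0.132]
S obj [148, 364, 18, 27, 265] [ 0.474 -0.361  0.014] [ 0.49  -0.344  0.092]
S obj [170, 378, 17, 27, 261] [ 0.523 -0.363  0.012] [ 0.54  -0.346  0.092]
T wood [295, 250, 9, 11, 67] [299.3 255.1] [0.574 0.038 0.094] 0.102
T wood [282, 258, 9, 10, 63] [286.2 262.4] [0.558 0.065 0.094] 0.102
T wood [430, 294, 12, 7, 69] [435.4 296.6] [ 0.487 -0.238  0.138] 0.151
T obj [362, 153, 55, 58, 2428] [ 0.683 -0.209  0.013] [ 0.793 -0.101  0.137]
T obj [286, 159, 34, 37, 629] [ 0.71  -0.003  0.012] [0.78  0.068 0.1  ]
T obj [89, 231, 61, 44, 1575] [0.536 0.367 0.012] [0.617 0.436 0.238]
T obj [276, 244, 35, 34, 638] [0.532 0.015 0.012] [0.604 0.09  0.102]
T obj [398, 249, 62, 68, 3547] [ 0.447 -0.306  0.012] [ 0.593 -0.179  0.153]
T obj [0, 264, 27, 79, 897] [0.389 0.643 0.013] [0.549 0.68  0.129]
T obj [300, 274, 17, 25, 170] [0.485 0.002 0.012] [0.539 0.037 0.066]
T obj [472, 274, 18, 9, 100] [ 0.521 -0.36   0.013] [ 0.536 -0.345  0.097]
T obj [307, 297, 34, 34, 591] [ 0.416 -0.051  0.012] [0.488 0.021 0.046]
T obj [472, 298, 17, 8, 105] [ 0.471 -0.358  0.013] [ 0.487 -0.343  0.095]
T obj [397, 331, 14, 10, 78] [ 0.398 -0.193  0.013] [ 0.414 -0.177  0.095]
```

View pics/cropa.png

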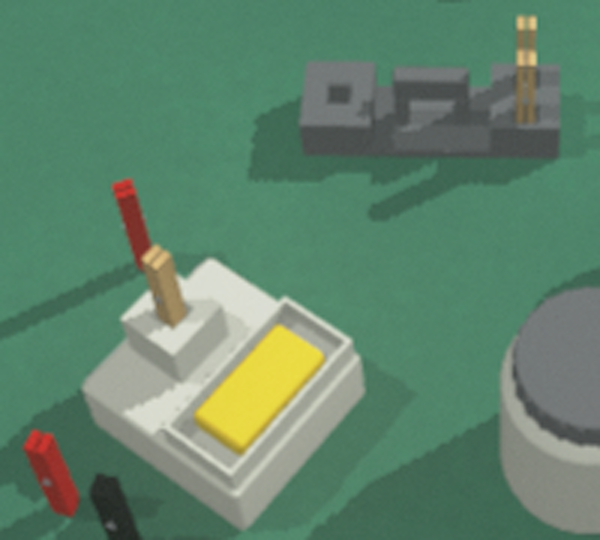

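View pics/cropb.png

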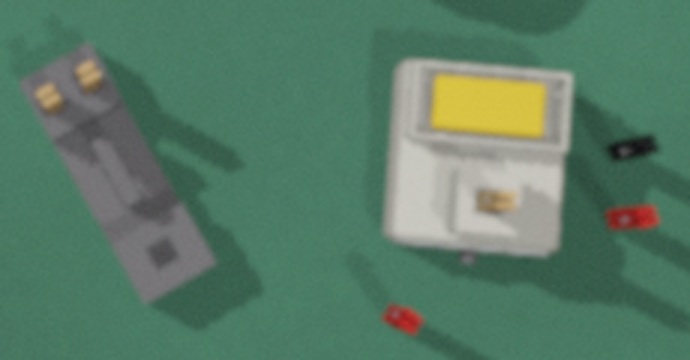

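The crops confirm it. The wooden peg stands in the white well block, the other loose pegs are red or black, and the carrier's empty slot is at its end nearest the robot. Next, fine poses.

Run:
```python
from h import *
from scipy.optimize import least_squares
S=dict(np.load("scene0.npz"));T=dict(np.load("top0.npz"))
def rect(q,n):
    (c,s,a)=cv2.minAreaRect((q[:,:2]*1000).astype(np.float32)); print(n,np.round(c,1),np.round(s,1),round(a,1),len(q))
for n,c in(("S",S),("T",T)):
    P=cloud(c);hsv=cv2.cvtColor(c["color"],cv2.COLOR_RGB2HSV);sat=hsv[...,1]
    box=lambda x0,x1,y0,y1,z0,z1:(P[...,0]>x0)&(P[...,0]<x1)&(P[...,1]>y0)&(P[...,1]<y1)&(P[...,2]>z0)&(P[...,2]<z1)
    rect(P[box(.40,.62,-.07,.1,.029,.046)],n+" carrier blocktops")
    rect(P[box(.40,.50,-.07,.03,.029,.046)],n+" slot block")
    rect(P[box(.48,.56,-.02,.06,.052,.07)],n+" bar")
    rect(P[box(.43,.6,-.32,-.17,.062,.072)],n+" tray")
    rect(P[box(.43,.53,-.28,-.20,.080,.093)],n+" wellblock")
    # slot: dark pixels within slot block
    g=c["color"].mean(-1); 
    u0,v0=proj(c,[.454,-.016,.036]); u0,v0=int(round(u0)),int(round(v0))
    w=g[v0-10:v0+11,u0-10:u0+11]
    m=(w<60).astype(np.uint8); 
    k,l,st,ce=cv2.connectedComponentsWithStats(m)
    for i in range(1,k):
        if st[i,4]>10: print(n,"slot dark",st[i].tolist(),np.round(plane(c,ce[i][0]+u0-10,ce[i][1]+v0-10,.036)[:2]*1000,1))
    print(np.round(w[::2,::2]).astype(int).tolist())
    # peg tops
    W=cv2.inRange(hsv,(8,60,90),(22,200,255))>0
    rect(P[W&box(.45,.53,-.28,-.20,.140,.156)],n+" straytop")
    rect(P[W&box(.45,.53,-.28,-.20,.090,.145)],n+" stray body")
    # stray: mean by height
    for lo,hi in((.092,.11),(.11,.125),(.125,.14),(.142,.155)):
        q=P[W&box(.45,.53,-.28,-.20,lo,hi)]
        if len(q):print("  h",lo,len(q),np.round(q.mean(0)*1000,1))
    # lens ball
    b=box(.5,.65,.3,.5,.168,.25)&(sat<60)&(c["color"].mean(-1)>110); q=P[b]
    f=least_squares(lambda x:np.linalg.norm(q-x,axis=1)-.034,[.57,.42,.2],loss="soft_l1",f_scale=.002).x
    print(n,"ball",np.round(f*1000,1),len(q))
    k=box(.5,.65,.3,.5,.16,.245)&(g<70); q=P[k];print(n,"face",np.round(q.mean(0)*1000,1),np.round(q.min(0),3),np.round(q.max(0),3),len(q))
    q=q-q.mean(0); print(np.linalg.svd(q,full_matrices=False)[2][2] if len(q)>3 else 0)
```

```text
S carrier blocktops [513.   17.6] [185.6  65.8] 30.2 1002
S slot block [465.8 -11.6] [74.5 62.9] 30.1 504
S bar [514.6  16.7] [53.7 16. ] 32.5 154
S tray [ 529.4 -244.8] [114.1 120. ] 84.5 1441
S wellblock [ 492.2 -242.4] [45.6 45.9] 84.4 412
[[109, 114, 112, 113, 112, 113, 113, 114, 114, 112, 112], [116, 119, 120, 118, 121, 119, 118, 120, 120, 119, 120], [118, 119, 120, 119, 119, 120, 118, 120, 121, 118, 119], [121, 120, 118, 120, 117, 117, 118, 118, 120, 119, 119], [119, 121, 120, 117, 96, 95, 95, 100, 120, 119, 119], [119, 120, 121, 116, 77, 78, 78, 86, 120, 121, 121], [119, 120, 120, 115, 76, 78, 77, 91, 119, 120, 120], [120, 119, 120, 113, 100, 99, 95, 107, 120, 109, 94], [120, 120, 119, 119, 119, 119, 119, 120, 120, 104, 94], [120, 120, 119, 118, 119, 118, 120, 121, 114, 100, 103], [120, 119, 119, 119, 118, 120, 121, 121, 120, 119, 118]]
S straytop [ 490.8 -243.2] [12.2 16.6] 81.7 59
S stray body [ 490.7 -243.4] [13.  16.6] 83.8 153
  h 0.092 46 [ 495.1 -245.5  100.8]
  h 0.11 40 [ 494.9 -245.1  117.7]
  h 0.125 40 [ 494.2 -245.7  132.9]
  h 0.142 52 [ 491.7 -243.   145.7]
S ba
[... 658 characters left out ...]
, 120, 112, 92, 87, 83, 85, 106, 118, 119, 120], [119, 118, 113, 89, 79, 78, 80, 90, 116, 119, 119], [120, 119, 118, 100, 80, 82, 81, 101, 116, 120, 119], [119, 122, 118, 114, 93, 97, 106, 117, 119, 120, 121], [118, 118, 117, 120, 112, 117, 118, 120, 118, 119, 118], [118, 121, 119, 119, 120, 120, 119, 119, 119, 111, 100]]
T straytop [ 487.1 -240.2] [10.  13.8] 0.2 34
T stray body [ 486.5 -239.9] [15.3 10.2] 71.9 37
  h 0.092 11 [ 487.7 -236.4  103. ]
  h 0.11 10 [ 487.6 -237.1  117.1]
  h 0.125 9 [ 487.5 -235.7  132.8]
  h 0.142 34 [ 487.1 -240.5  146.6]
T ball [574.4 404.5 200.1] 844
T face [569.5 372.3 210.7] [0.547 0.367 0.174] [0.592 0.381 0.227] 207
[ 0.1568688   0.98331512 -0.09210621]
```

Poses, averaged over the two views (mm):

| Thing | Position | Yaw or direction |
|---|---|---|
| Stray / well | (489, -242) | caddy yaw -5° |
| Carrier centre | (511.5, 18.5) | yaw 30° |
| Empty slot | (453, -15.5) | with the carrier |
| Lens | about (571, 371, 200) | looks along (-.14, -.99) |
| View point | (544, 173, 200) | carrier yaw -8° |

The jaws close along 85° at the peg, which becomes 120° at the slot, across the carrier. Moving now.

```bash
cat > go.py <<'E'
# usage: go.py x y z yawdeg -> remaining shift in tool axes (mm) and turn rotvec (deg)
import sys,numpy as np
from bench import r
from scipy.spatial.transform import Rotation as Q
x,y,z,w=map(float,sys.argv[1:5]); s=r.read_state()
R=Q.from_euler("xyz",s["orientation"]); G=Q.from_euler("xyz",[180,0,w],degrees=True)
print("t",round(s["time_s"],2),"tcp",np.round(s["tcp_pos"]*1000,1),"rpy",np.round(np.degrees(s["orientation"]),1),"F",np.round(s["ft_force"],1),"w",round(s["grip_width"]*1000,1),"q7",round(s["joints"][6],2))
print("shift mm now",np.round(R.inv().apply(np.array([x,y,z])-s["tcp_pos"])*1000,1),"| in goal axes",np.round(G.inv().apply(np.array([x,y,z])-s["tcp_pos"])*1000,1),"turn",np.round((R.inv()*G).as_rotvec(degrees=True),1))
E
python3 -m handwheel '[[0,0,-8,0,-0.03,0,0.0854],[0,0,-8,0,-0.05,0,0.0854],[0,0,0,-0.025,-0.05,0,0.0854],[0,0,0,-0.03,-0.05,0,0.0854],[0,0,0,-0.03,-0.05,0,0.0854],[0,0,0,-0.03,-0.05,0,0.0854],[0,0,0,-0.03,-0.05,0,0.0854],[0,0,0,-0.03,-0.05,0,0.0854]]'; python3 go.py .450 .150 .23 175; python3 go.py .489 -.242 .19 175
```

```text
time_s: 1.1
tcp_pos: [0.3702, 0.2334, 0.2275]
orientation: [-3.137, -0.003, 3.079]
ft_force: [1.1, 0.2, -1.3]
grip_width: 0.0852
t 1.1 tcp [370.2 233.4 227.5] rpy [-179.7   -0.2  176.4] F [ 1.1  0.2 -1.3] w 85.2 q7 0.86
shift mm now [-84.8 -78.3  -2.3] | in goal axes [-86.8 -76.1  -2.5] turn [-0.3 -0.1  1.4]
t 1.1 tcp [370.2 233.4 227.5] rpy [-179.7   -0.2  176.4] F [ 1.1  0.2 -1.3] w 85.2 q7 0.86
shift mm now [-148.2 -466.9   39.3] | in goal axes [-159.8 -463.2   37.5] turn [-0.3 -0.1  1.4]
```

```bash
python3 -m handwheel '[[0,0,1.4,-0.04,-0.045,0,0.0854],[0,0,0,-0.03,-0.05,0,0.0854],[0,0,0,-0.02,-0.055,0,0.0854],[0,0,0,-0.02,-0.058,0,0.0854],[0,0,0,-0.015,-0.058,0,0.0854],[0,0,0,-0.012,-0.058,0,0.0854],[0,0,0,-0.01,-0.058,0,0.0854],[0,0,0,-0.005,-0.05,0,0.0854]]'; python3 go.py .489 -.242 .18 175
```

```text
time_s: 2.1
tcp_pos: [0.4874, -0.2234, 0.2285]
orientation: [-3.138, -0.001, 3.056]
ft_force: [0.4, 0.2, -0.4]
grip_width: 0.0855
t 2.1 tcp [ 487.4 -223.4  228.5] rpy [-1.798e+02 -1.000e-01  1.751e+02] F [ 0.4  0.2 -0.4] w 85.5 q7 1.97
shift mm now [ -3.2 -18.2  48.6] | in goal axes [ -3.2 -18.4  48.5] turn [-0.2 -0.1  0.1]
```

```bash
python3 -m handwheel '[[0,0,0,-0.003,-0.018,0.01,0.05],[0,0,0,0,0,0.02,0.05],[0,0,0,0,0,0,0.05],[0,0,0,0,0,0,0.05]]'; python3 go.py .489 -.242 .107 175
python3 - <<'E'
from h import *
from bench import viewer
S=viewer.camera("scene");T=viewer.camera("top")
for n,c in(("S",S),("T",T)): np.savez(f"{n}1.npz",**c)
a=cv2.resize(S["color"][230:400,110:290,::-1],(540,510),interpolation=cv2.INTER_CUBIC)
cv2.imwrite("pics/near.png",a)
E
```

```text
time_s: 2.6
tcp_pos: [0.4871, -0.248, 0.1978]
orientation: [-3.135, -0.002, 3.046]
ft_force: [0.2, -0.1, 0.6]
grip_width: 0.05
t 2.6 tcp [ 487.1 -248.   197.8] rpy [-1.796e+02 -1.000e-01  1.745e+02] F [ 0.2 -0.1  0.6] w 50.0 q7 2.03
shift mm now [-1.5  6.7 90.8] | in goal axes [-1.4  6.1 90.8] turn [-0.4 -0.1 -0.5]
```

View pics/near.png

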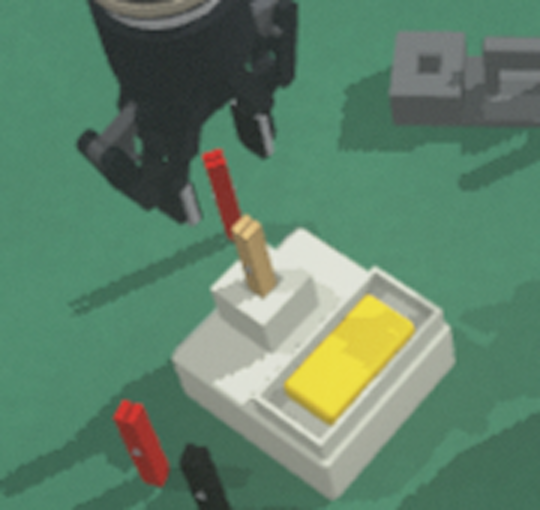

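The picture shows the open fingers at about (190,205) and (262,140), straddling the peg at (250,240). I'll correct 6 mm in y and go down.

```bash
python3 -m handwheel '[[-0.4,0,-0.5,-0.0015,0.006,0.02,0.05],[0,0,0,0,0,0.025,0.05],[0,0,0,0,0,0.025,0.05],[0,0,0,0,0,0.018,0.05],[0,0,0,0,0,0,0.05]]'; python3 go.py .489 -.242 .107 175
```

```text
time_s: 3.32
tcp_pos: [0.4933, -0.2399, 0.1117]
orientation: [3.141, 0.007, 3.061]
ft_force: [0.7, 0.1, -0.1]
grip_width: 0.0501
t 3.33 tcp [ 493.3 -239.9  111.7] rpy [179.9   0.4 175.4] F [ 0.7  0.1 -0.1] w 50.1 q7 2.1
shift mm now [ 4.1 -2.4  4.7] | in goal axes [ 4.1 -2.4  4.7] turn [0.1 0.4 0.4]
```

```bash
python3 -m handwheel '[[0,0,0.4,0.004,-0.0025,0.004,0.05],[0,0,0,0,0,0,0.05]]'; python3 go.py .489 -.242 .107 175
```

```text
time_s: 3.58
tcp_pos: [0.49, -0.2425, 0.1093]
orientation: [3.141, 0.01, 3.055]
ft_force: [-0.2, 0.3, -0.1]
grip_width: 0.0498
t 3.58 tcp [ 490.  -242.5  109.3] rpy [180.    0.6 175. ] F [-0.2  0.3 -0.1] w 49.8 q7 2.11
shift mm now [1.1 0.4 2.3] | in goal axes [1.1 0.4 2.3] turn [0.  0.6 0. ]
```

```bash
python3 -m handwheel '[[0,0.6,0,0,0,0.002,0.02],[0,0,0,0,0,0,0.014],[0,0,0,0,0,0,0],[0,0,0,0,0,0,0],[0,0,0,0,0,0,0],[0,0,0,0,0,0,0]]'; python3 go.py .489 -.242 .107 175
```

```text
time_s: 4.32
tcp_pos: [0.491, -0.2428, 0.1085]
orientation: [-3.141, 0.001, 3.055]
ft_force: [0.1, 0.2, -0.3]
grip_width: 0.0122
t 4.33 tcp [ 491.  -242.8  108.5] rpy [-1.80e+02  1.00e-01  1.75e+02] F [ 0.1  0.2 -0.3] w 12.2 q7 2.1
shift mm now [2.  0.6 1.5] | in goal axes [2.  0.6 1.5] turn [-0.   0.1  0. ]
```

```bash
python3 -m handwheel '[[0,0,0,0,0,-0.01,0],[0,0,0,0,0,-0.02,0],[0,0,0,0,0,-0.03,0],[0,0,0,0,0,-0.03,0],[0,0,0,0,0,0,0]]'; python3 go.py .4535 -.0165 .18 210
```

```text
time_s: 4.95
tcp_pos: [0.4909, -0.2432, 0.2034]
orientation: [-3.141, 0.003, 3.054]
ft_force: [-0.4, 0.6, -0.7]
grip_width: 0.0123
t 4.95 tcp [ 490.9 -243.2  203.4] rpy [-1.80e+02  1.00e-01  1.75e+02] F [-0.4  0.6 -0.7] w 12.3 q7 2.03
shift mm now [ 57.2 222.6  23.2] | in goal axes [-81.  215.1  23.4] turn [ -0.1   0.1 -35. ]
```

```bash
python3 -m handwheel '[[0,0,0,0.009,0.03,0,0],[0,0,0,0.01,0.042,0,0],[0,0,0,0.01,0.042,0.005,0],[0,0,0,0.01,0.042,0.005,0],[0,0,0,0.01,0.04,0.005,0],[0,0,0,0.008,0.025,0.005,0],[0,0,-7,0,0,0,0],[0,0,-7,0,0,0,0]]'; python3 -m handwheel '[[0,0,-7,0,0,0,0],[0,0,-7,0,0,0,0],[0,0,-7,0,0,0,0],[0,0,0,0,0,0,0]]';python3 go.py .4535 -.0165 .14 210
```

```text
time_s: 5.95
tcp_pos: [0.4486, -0.0108, 0.179]
orientation: [-3.14, -0.004, -2.977]
ft_force: [0.2, 0.2, -1.1]
grip_width: 0.0121
time_s: 6.45
tcp_pos: [0.446, -0.0106, 0.1767]
orientation: [3.139, -0.01, -2.599]
ft_force: [-0.5, 0.2, -0.4]
grip_width: 0.0121
t 6.45 tcp [446.  -10.6 176.7] rpy [ 179.8   -0.6 -148.9] F [-0.5  0.2 -0.4] w 12.1 q7 2.1
shift mm now [-3.8 -9.  36.7] | in goal axes [-3.6 -8.9 36.7] turn [ 0.2 -0.6  1.1]
```

```bash
python3 -m handwheel '[[0.2,-0.6,1.1,-0.0036,-0.009,0.02,0],[0,0,0,0,0,0.02,0],[0,0,0,0,0,0.01,0],[0,0,0,0,0,0,0],[0,0,0,0,0,0,0]]'; python3 go.py .4535 -.0165 .112 210;  python3 - <<'E'
from h import *
from bench import viewer
for n in("scene","top"):
    c=viewer.camera(n); np.savez(f"{n}2.npz",**c)
    hsv=cv2.cvtColor(c["color"],cv2.COLOR_RGB2HSV)
    W=cv2.inRange(hsv,(8,60,60),(22,200,255))
    u,v=map(int,proj(c,[.4535,-.0165,.09]))
    m=np.zeros_like(W); m[v-45:v+46,u-30:u+31]=W[v-45:v+46,u-30:u+31]
    k,l,st,ce=cv2.connectedComponentsWithStats(m)
    P=cloud(c)
    for i in range(1,k):
        if st[i,4]>8:
            q=P[l==i]; print(n,st[i].tolist(),np.round(ce[i],1),np.round(q.mean(0)*1000,1),np.round(q.min(0),3),np.round(q.max(0),3))
    print(n,"slot pred",proj(c,[.4535,-.0165,.036]))
    cv2.imwrite(f"pics/{n}2.png",cv2.resize(c["color"][v-75:v+75,u-75:u+75,::-1],(525,525),interpolation=cv2.INTER_CUBIC))
a=np.hstack([cv2.imread(f"pics/{n}2.png")[:, :399] if 0 else cv2.resize(cv2.imread(f"pics/{n}2.png"),(400,400)) for n in("scene","top")])
cv2.imwrite("pics/both2.png",a)
E
```

```text
time_s: 7.08
tcp_pos: [0.4537, -0.0167, 0.1254]
orientation: [-3.141, 0.001, -2.626]
ft_force: [-0.0, -0.2, -0.3]
grip_width: 0.0122
t 7.08 tcp [453.7 -16.7 125.4] rpy [-1.799e+02  1.000e-01 -1.505e+02] F [-0.  -0.2 -0.3] w 12.2 q7 2.13
shift mm now [ 0.1  0.3 13.4] | in goal axes [ 0.   0.3 13.4] turn [-0.1  0.1 -0.5]
scene [246, 229, 7, 12, 59] [249.1 234.1] [457.8 -24.1 100.9] [ 0.452 -0.034  0.077] [ 0.469 -0.017  0.13 ]
scene slot pred [251.79235259 250.44478626]
top slot pred [324.32663283 312.63784772]
```

View pics/both2.png

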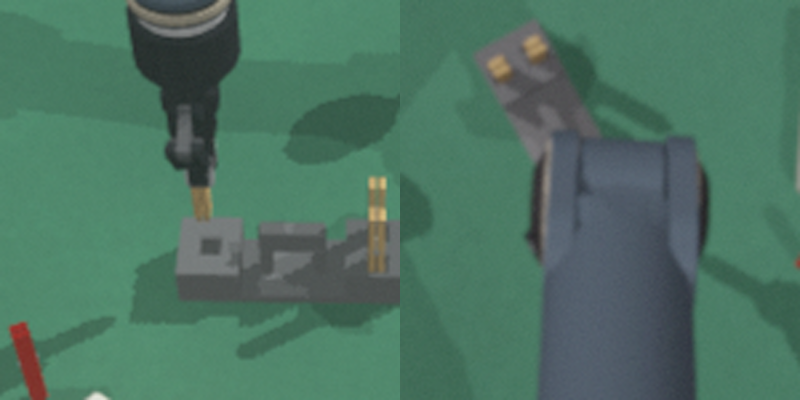

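Run:
```python
from h import *
c=dict(np.load("scene2.npz"))
hsv=cv2.cvtColor(c["color"],cv2.COLOR_RGB2HSV)
W=cv2.inRange(hsv,(8,50,60),(24,220,255))[215:250,235:262]
for i,row in enumerate(W):
    j=np.where(row)[0]
    if len(j): print(215+i,235+j.min(),235+j.max(),round(235+j.mean(),1))
for z in(.03,.036,.075,.08,.09,.1,.11):print(z,np.round(proj(c,[.4542,-.0165,z]),1))
print("px per m: x",proj(c,[.4642,-.0165,.08])-proj(c,[.4542,-.0165,.08]),"y",proj(c,[.4542,-.0065,.08])-proj(c,[.4542,-.0165,.08]))
# slot dark centroid, this picture
g=c["color"].mean(-1)[243:262,240:266]; m=(g<100).astype(np.uint8)
k,l,st,ce=cv2.connectedComponentsWithStats(m); print([(st[i].tolist(),ce[i]+[240,243]) for i in range(1,k) if st[i,4]>15])
```

```text
229 246 251 248.5
230 246 251 248.5
231 246 251 248.5
232 247 252 249.5
233 247 251 249.0
234 247 251 249.0
235 247 252 249.5
236 247 252 249.5
237 247 252 249.5
238 247 251 249.0
239 248 251 249.5
240 248 251 249.3
241 248 251 249.5
0.03 [252.3 252.3]
0.036 [252.1 250.6]
0.075 [250.7 239.1]
0.08 [250.5 237.5]
0.09 [250.2 234.5]
0.1 [249.8 231.4]
0.11 [249.4 228.2]
px per m: x [3.91839884 1.88018074] y [ 2.70341829 -3.09308601]
[([9, 5, 8, 7, 45], array([252.44444444, 250.82222222])), ([20, 10, 6, 9, 28], array([263.        , 256.71428571]))]
```

The crop shows the peg above the block (peg foot at about (205,218) of the left half, slot at (211,245)). The overhead view is blocked by the arm. The peg sits about 1 px left of the slot's axis in the scene image, so I'll nudge about +2.5 mm in y and go down watching the force.

```bash
python3 -m handwheel '[[0,0,-0.5,-0.0014,0.002,0.01,0],[0,0,0,0,0,0.015,0],[0,0,0,0,0,0.006,0],[0,0,0,0,0,0,0]]'; python3 go.py .4537 -.014 .0585 210;  python3 - <<'E'
from h import *
from bench import viewer
c=viewer.camera("scene"); np.savez("scene3.npz",**c)
hsv=cv2.cvtColor(c["color"],cv2.COLOR_RGB2HSV)
W=cv2.inRange(hsv,(8,50,60),(24,220,255))[215:262,235:270]
for i,row in enumerate(W):
    j=np.where(row)[0]
    if len(j): print(215+i,235+j.min(),235+j.max(),round(235+j.mean(),1))
for z in(.04,.05,.06,.07):print(z,np.round(proj(c,[.4542,-.0165,z]),1))
cv2.imwrite("pics/s3.png",cv2.resize(c["color"][215:275,215:295,::-1],(640,480),interpolation=cv2.INTER_CUBIC))
E
```

```text
time_s: 7.68
tcp_pos: [0.4548, -0.0135, 0.0938]
orientation: [-3.14, 0.004, -2.616]
ft_force: [-0.0, 0.3, -0.4]
grip_width: 0.0122
t 7.67 tcp [454.8 -13.5  93.8] rpy [-179.9    0.2 -149.9] F [-0.   0.3 -0.4] w 12.2 q7 2.16
shift mm now [ 1.4  0.2 35.2] | in goal axes [ 1.3  0.1 35.3] turn [-0.1  0.2  0.1]
238 249 253 251.0
239 249 253 251.0
240 249 254 251.5
241 249 255 252.0
242 249 255 252.0
243 249 255 252.0
244 249 255 252.0
245 249 255 252.0
246 249 255 252.0
247 250 255 252.5
248 250 255 252.5
249 250 254 252.0
250 251 254 252.7
0.04 [251.9 249.4]
0.05 [251.6 246.5]
0.06 [251.2 243.6]
0.07 [250.9 240.6]
```

View pics/s3.png

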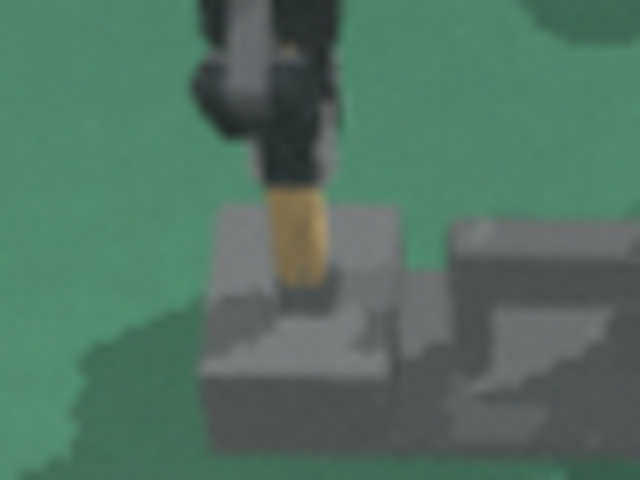

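The peg's foot sits right over the slot (foot at about (303,283) in the crop, slot around (308,290)). Going down.

```bash
python3 -m handwheel '[[0,0,0,0,0,0.006,0],[0,0,0,0,0,0.006,0],[0,0,0,0,0,0.006,0],[0,0,0,0,0,0,0]]'; python3 go.py .4537 -.014 .0585 210
```

```text
time_s: 8.22
tcp_pos: [0.4562, -0.0138, 0.0774]
orientation: [-3.14, 0.007, -2.616]
ft_force: [-1.1, -1.4, -0.8]
grip_width: 0.0122
t 8.22 tcp [456.2 -13.8  77.4] rpy [-179.9    0.4 -149.9] F [-1.1 -1.4 -0.8] w 12.2 q7 2.18
shift mm now [ 2.4  1.1 18.8] | in goal axes [ 2.3  1.  18.9] turn [-0.1  0.4  0.1]
```

```bash
python3 -m handwheel '[[0,0.4,0,0.0015,0,0.004,0],[0,0,0,0,0,0.005,0],[0,0,0,0,0,0.005,0],[0,0,0,0,0,0,0]]'; python3 go.py .4537 -.014 .0585 210
```

```text
time_s: 8.72
tcp_pos: [0.4551, -0.0144, 0.0619]
orientation: [-3.139, -0.0, -2.616]
ft_force: [0.8, -0.1, -0.7]
grip_width: 0.0122
t 8.72 tcp [455.1 -14.4  61.9] rpy [-179.9   -0.  -149.9] F [ 0.8 -0.1 -0.7] w 12.2 q7 2.19
shift mm now [1.1 1.  3.4] | in goal axes [1.1 1.  3.4] turn [-0.1 -0.   0.1]
```

```bash
python3 -m handwheel '[[0,0,0,0,0,0.002,0],[0,0,0,0,0,0.002,0],[0,0,0,0,0,0,0]]'; python3 go.py .4537 -.014 .0585 210
```

```text
time_s: 9.1
tcp_pos: [0.4555, -0.0144, 0.0584]
orientation: [-3.139, 0.0, -2.616]
ft_force: [0.0, 0.0, -0.2]
grip_width: 0.0122
t 9.1 tcp [455.5 -14.4  58.4] rpy [-179.9    0.  -149.9] F [ 0.   0.  -0.2] w 12.2 q7 2.19
shift mm now [ 1.4  1.2 -0.1] | in goal axes [ 1.4  1.2 -0.1] turn [-0.1  0.   0.1]
```

```bash
python3 -m handwheel '[[0,0,0,0,0,0.002,0],[0,0,0,0,0,0,0]]'; python3 go.py .4537 -.014 .0585 210; python3 -m handwheel '[[0,0,0,0,0,0,0.03],[0,0,0,0,0,0,0.04],[0,0,0,0,0,0,0.05],[0,0,0,0,0,0,0.05],[0,0,0,0,0,0,0.05],[0,0,0,0,0,0,0.05]]'; python3 go.py .4537 -.014 .0585 210
```

```text
time_s: 9.35
tcp_pos: [0.4559, -0.0142, 0.0586]
orientation: [-3.141, 0.001, -2.617]
ft_force: [-0.4, 0.3, 0.3]
grip_width: 0.012
t 9.35 tcp [455.9 -14.2  58.6] rpy [-179.9    0.  -149.9] F [-0.4  0.3  0.3] w 12.0 q7 2.19
shift mm now [1.8 1.3 0.1] | in goal axes [1.8 1.3 0.1] turn [-0.1  0.   0.1]
time_s: 10.1
tcp_pos: [0.4561, -0.0143, 0.0581]
orientation: [-3.14, 0.001, -2.617]
ft_force: [-0.1, -1.3, 0.5]
grip_width: 0.0501
t 10.1 tcp [456.1 -14.3  58.1] rpy [-1.799e+02  1.000e-01 -1.499e+02] F [-0.1 -1.3  0.5] w 50.1 q7 2.19
shift mm now [ 1.9  1.4 -0.4] | in goal axes [ 1.9  1.4 -0.4] turn [-0.1  0.1  0.1]
```

```bash
python3 -m handwheel '[[0,0,0,0,0,-0.01,0.05],[0,0,0,0,0,-0.03,0.05],[0,0,0,0,0,-0.04,0.05],[0,0,0,0,0,-0.04,0.05],[0,0,0,0,0,-0.02,0.05],[0,0,0,-0.034,0,0,0.05],[0,0,0,-0.034,0,0,0.05],[0,0,0,0,0,0,0.05]]'; python3 go.py .5116 .0185 .1 210;  python3 - <<'E'
from h import *
from bench import viewer
c=viewer.camera("scene"); np.savez("scene4.npz",**c)
hsv=cv2.cvtColor(c["color"],cv2.COLOR_RGB2HSV);P=cloud(c)
W=cv2.inRange(hsv,(8,60,60),(22,220,255)); W[:205]=0;W[275:]=0
k,l,st,ce=cv2.connectedComponentsWithStats(W)
for i in range(1,k):
    if st[i,4]>15: q=P[l==i];print(st[i].tolist(),np.round(np.median(q,0),3),"top",np.percentile(q[:,2],95).round(3))
box=lambda x0,x1,y0,y1,z0,z1:(P[...,0]>x0)&(P[...,0]<x1)&(P[...,1]>y0)&(P[...,1]<y1)&(P[...,2]>z0)&(P[...,2]<z1)
q=P[box(.40,.62,-.07,.1,.029,.046)];print(cv2.minAreaRect((q[:,:2]*1000).astype(np.float32)))
cv2.imwrite("pics/s4.png",cv2.resize(c["color"][175:285,215:355,::-1],(700,550),interpolation=cv2.INTER_CUBIC))
E
```

```text
time_s: 11.1
tcp_pos: [0.5164, 0.02, 0.2086]
orientation: [-3.138, 0.007, -2.619]
ft_force: [-0.8, 0.1, 0.4]
grip_width: 0.0498
t 11.1 tcp [516.4  20.  208.6] rpy [-179.8    0.4 -150. ] F [-0.8  0.1  0.4] w 49.8 q7 2.05
shift mm now [  5.6   1.4 108.5] | in goal axes [  4.9   1.1 108.6] turn [-0.2  0.4 -0. ]
[312, 226, 7, 35, 156] [0.581 0.036 0.075] top 0.098
[249, 231, 8, 23, 129] [ 0.459 -0.02   0.071] top 0.098
((514.5869140625, 17.98609161376953), (186.13412475585938, 63.855308532714844), 30.214696884155273)
```

View pics/s4.png

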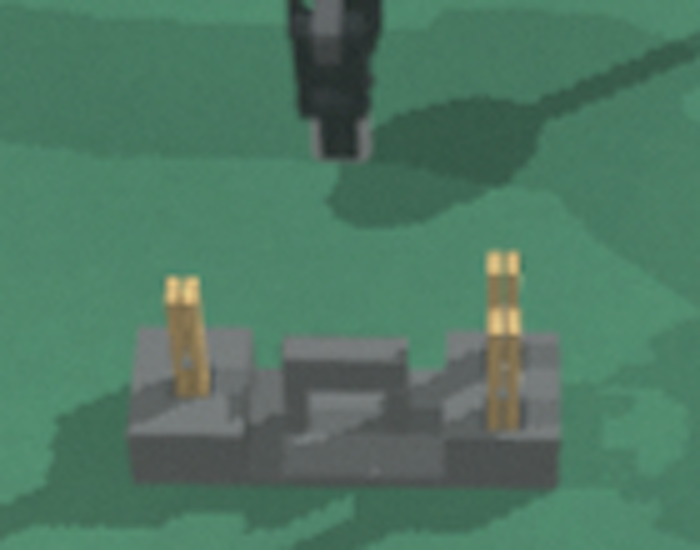

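The stray is home: its top is at 98 mm, the same as the other two, and it stands upright at (190,340) in the crop, with the handle at (345,360). Now the handle.

```bash
python3 -m handwheel '[[-0.2,0.4,0,0.0045,0.001,0.01,0.05],[0,0,0,0,0,0.035,0.05],[0,0,0,0,0,0.035,0.05],[0,0,0,0,0,0.02,0.05],[0,0,0,0,0,0,0.05]]'; python3 go.py .5125 .019 .031 210.2
```

```text
time_s: 11.78
tcp_pos: [0.5041, 0.0136, 0.1046]
orientation: [3.139, -0.007, -2.625]
ft_force: [0.7, -0.2, 0.4]
grip_width: 0.05
t 11.78 tcp [504.1  13.6 104.6] rpy [ 179.8   -0.4 -150.4] F [ 0.7 -0.2  0.4] w 50.0 q7 2.11
shift mm now [-10.5   0.3  73.5] | in goal axes [-10.    0.4  73.6] turn [ 0.2 -0.4 -0.6]
```

```bash
python3 -m handwheel '[[0.2,-0.4,-0.6,-0.008,0,0.01,0.05],[0,0,0,0,0,0.02,0.05],[0,0,0,0,0,0.02,0.05],[0,0,0,0,0,0,0.05]]'; python3 go.py .5125 .019 .031 210.2
```

```text
time_s: 12.28
tcp_pos: [0.5136, 0.0179, 0.0553]
orientation: [-3.139, 0.007, -2.614]
ft_force: [-0.2, -0.4, -0.8]
grip_width: 0.0499
t 12.28 tcp [513.6  17.9  55.3] rpy [-179.8    0.4 -149.8] F [-0.2 -0.4 -0.8] w 49.9 q7 2.14
shift mm now [ 0.5  1.6 24.3] | in goal axes [ 0.4  1.5 24.3] turn [-0.2  0.4  0. ]
```

```bash
python3 -m handwheel '[[-0.2,0.4,0,0,0.001,0.012,0.05],[0,0,0,0,0,0.012,0.05],[0,0,0,0,0,0,0.05]]'; python3 go.py .5125 .019 .031 210.2
```

```text
time_s: 12.65
tcp_pos: [0.5148, 0.0192, 0.0314]
orientation: [-3.141, 0.003, -2.613]
ft_force: [0.1, 1.0, -0.5]
grip_width: 0.0497
t 12.65 tcp [514.8  19.2  31.4] rpy [-180.     0.2 -149.7] F [ 0.1  1.  -0.5] w 49.7 q7 2.16
shift mm now [2.1 1.  0.4] | in goal axes [2.1 1.  0.4] turn [-0.   0.2  0.1]
```

```bash
python3 -m handwheel '[[0,0,0,0,0,0,0.03],[0,0,0,0,0,0,0.02],[0,0,0,0,0,0,0],[0,0,0,0,0,0,0],[0,0,0,0,0,0,0],[0,0,0,0,0,0,0]]'; python3 go.py .5125 .019 .031 210.2; python3 -m handwheel '[[0,0,0,0,0,-0.005,0],[0,0,0,0,0,-0.01,0],[0,0,0,0,0,-0.015,0],[0,0,0,0,0,-0.02,0],[0,0,0,0,0,-0.02,0],[0,0,0,0,0,-0.02,0],[0,0,0,0,0,-0.015,0],[0,0,0,0,0,0,0]]'; python3 go.py .5436 .173 .183 172
```

```text
time_s: 13.4
tcp_pos: [0.5151, 0.0193, 0.032]
orientation: [-3.141, 0.004, -2.613]
ft_force: [1.0, 0.2, -0.6]
grip_width: 0.0133
t 13.4 tcp [515.1  19.3  32. ] rpy [-179.9    0.2 -149.7] F [ 1.   0.2 -0.6] w 13.3 q7 2.16
shift mm now [2.4 1.  1. ] | in goal axes [2.4 1.  1. ] turn [-0.1  0.2  0.1]
time_s: 14.4
tcp_pos: [0.5134, 0.0186, 0.1442]
orientation: [-3.141, 0.004, -2.614]
ft_force: [-0.3, 0.5, -4.5]
grip_width: 0.0132
t 14.4 tcp [513.4  18.6 144.2] rpy [-179.9    0.2 -149.8] F [-0.3  0.5 -4.5] w 13.2 q7 2.09
shift mm now [-104.   118.2  -38.5] | in goal axes [ -8.4 157.1 -38.8] turn [ 0.   0.2 38.2]
```

```bash
python3 -m handwheel '[[0,0,3,0,0,-0.004,0],[0,0,5,0,0,-0.005,0],[0,0,5,0,0,-0.005,0],[0,0,5,0,0,-0.005,0],[0,0,5,0,0,-0.005,0],[0,0,5,0,0,-0.005,0],[0,0,5,0,0,-0.005,0],[0,0,3,0,0,-0.005,0]]'; python3 go.py .5436 .173 .184 172
```

```text
time_s: 15.4
tcp_pos: [0.5073, 0.0181, 0.1781]
orientation: [-3.139, -0.011, 3.02]
ft_force: [-0.2, 0.1, -4.8]
grip_width: 0.0131
t 15.4 tcp [507.3  18.1 178.1] rpy [-179.8   -0.6  173. ] F [-0.2  0.1 -4.8] w 13.1 q7 1.47
shift mm now [-17.2 158.2  -6.5] | in goal axes [-14.4 158.5  -5.9] turn [-0.2 -0.6  1. ]
```

```bash
python3 -m handwheel '[[0,0,1,-0.002,0.012,0,0],[0,-0.3,0,-0.002,0.022,-0.001,0],[0,0,0,-0.002,0.025,-0.001,0],[0,0,0,-0.002,0.027,-0.001,0],[0,0,0,-0.002,0.027,-0.001,0],[0,0,0,-0.002,0.023,-0.001,0],[0,0,0,-0.002,0.015,0,0],[0,0,0,0,0,0,0]]'; python3 -m handwheel '[[0,0,0,0,0,0,0],[0,0,0,0,0,0,0]]'; python3 go.py .5436 .173 .184 172;  python3 - <<'E'
from h import *
from bench import viewer
ims=[]
for n in("scene","top"):
    c=viewer.camera(n); np.savez(n+"5.npz",**c)
    P=cloud(c);hsv=cv2.cvtColor(c["color"],cv2.COLOR_RGB2HSV)
    box=lambda x0,x1,y0,y1,z0,z1:(P[...,0]>x0)&(P[...,0]<x1)&(P[...,1]>y0)&(P[...,1]<y1)&(P[...,2]>z0)&(P[...,2]<z1)
    wood=cv2.inRange(hsv,(8,60,60),(22,220,255))>0
    b=box(.42,.67,.1,.25,.13,.27)&wood
    k,l,st,ce=cv2.connectedComponentsWithStats(b.astype(np.uint8))
    for i in range(1,k):
        if st[i,4]>12: q=P[l==i];print(n,"peg",np.round(np.median(q,0),3),"top",np.percentile(q[:,2],95).round(3))
    for nm,bb in(("ends",box(.42,.67,.1,.25,.178,.197)&(hsv[...,1]<50)),):
        q=P[bb]; print(n,nm,len(q),cv2.minAreaRect((q[:,:2]*1000).astype(np.float32)) if len(q)>5 else 0)
    print(n,"view px",proj(c,[.5436,.173,.2]))
    u,v=map(int,proj(c,[.545,.23,.2])); u=max(u,110);v=max(v,100)
    ims.append(cv2.resize(c["color"][v-100:v+100,u-100:u+100,::-1],(400,400),interpolation=cv2.INTER_CUBIC))
cv2.imwrite("pics/both5.png",np.hstack(ims))
E
```

```text
time_s: 16.4
tcp_pos: [0.5389, 0.1685, 0.1764]
orientation: [-3.132, -0.016, 2.999]
ft_force: [0.3, -0.8, -5.1]
grip_width: 0.013
time_s: 16.65
tcp_pos: [0.5387, 0.1661, 0.1762]
orientation: [-3.13, -0.017, 2.996]
ft_force: [-0.2, -0.1, -4.4]
grip_width: 0.0132
t 16.65 tcp [538.7 166.1 176.2] rpy [-179.4   -0.9  171.7] F [-0.2 -0.1 -4.4] w 13.2 q7 1.19
shift mm now [-3.7  7.5 -8. ] | in goal axes [-3.9  7.6 -7.8] turn [-0.6 -1.  -0.3]
scene peg [0.475 0.173 0.213] top 0.241
scene peg [0.608 0.145 0.212] top 0.239
scene ends 444 ((538.0563354492188, 164.02105712890625), (60.2413215637207, 187.39324951171875), 81.7331771850586)
scene view px [333.48953013 158.01695815]
top peg [0.599 0.142 0.22 ] top 0.243
top ends 274 ((539.6842041015625, 138.58543395996094), (185.17132568359375, 47.7747802734375), 7.787497520446777)
top view px [227.62551925 265.14250762]
```

View pics/both5.png

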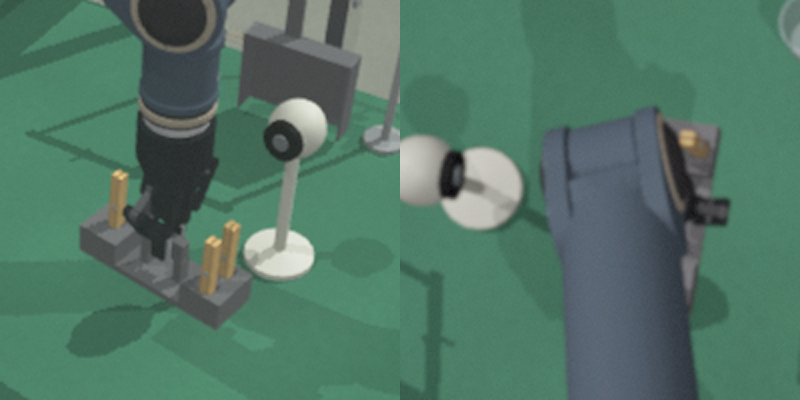

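All three pegs stand in the level carrier, facing the lens (left half: pegs at (118,200), (212,265) and (232,250); lens at (283,140)). Final trim of about 8 mm.

```bash
python3 -m handwheel '[[-0.3,-0.5,0,-0.002,0.004,-0.004,0],[-0.3,-0.5,0,-0.002,0.004,-0.004,0],[0,0,0,0,0,0,0],[0,0,0,0,0,0,0],[0,0,0,0,0,0,0],[0,0,0,0,0,0,0]]'; python3 go.py .5436 .173 .184 172;  python3 - <<'E'
from h import *
from bench import viewer,r
c=viewer.camera("scene"); P=cloud(c);hsv=cv2.cvtColor(c["color"],cv2.COLOR_RGB2HSV)
box=lambda x0,x1,y0,y1,z0,z1:(P[...,0]>x0)&(P[...,0]<x1)&(P[...,1]>y0)&(P[...,1]<y1)&(P[...,2]>z0)&(P[...,2]<z1)
q=P[box(.42,.67,.1,.26,.180,.197)&(hsv[...,1]<50)];print(cv2.minAreaRect((q[:,:2]*1000).astype(np.float32)))
# level: height of end-block tops
A=np.c_[q[:,:2],np.ones(len(q))];f=np.linalg.lstsq(A,q[:,2],rcond=None)[0];print("slope",f[:2],"z mid",f@[.5436,.173,1])
W=(cv2.inRange(hsv,(8,60,60),(22,220,255))>0)&box(.42,.67,.1,.26,.13,.28)
k,l,st,ce=cv2.connectedComponentsWithStats(W.astype(np.uint8))
for i in range(1,k):
    if st[i,4]>12: print(np.round(np.median(P[l==i],0),3),"top",np.percentile(P[l==i][:,2],95).round(3))
print("max qd",np.abs(r.read_state()["joint_velocities"]).max())
E
```

```text
time_s: 17.5
tcp_pos: [0.5443, 0.1733, 0.1851]
orientation: [3.141, 0.003, 2.995]
ft_force: [-1.0, -0.1, -4.4]
grip_width: 0.0135
t 17.5 tcp [544.3 173.3 185.1] rpy [1.800e+02 1.000e-01 1.716e+02] F [-1.  -0.1 -4.4] w 13.5 q7 1.18
shift mm now [ 0.6 -0.4  1.1] | in goal axes [ 0.6 -0.4  1.1] turn [ 0.   0.1 -0.4]
((543.516357421875, 171.0577392578125), (64.84530639648438, 189.26185607910156), 82.98770141601562)
slope [0.00163051 0.01948726] z mid 0.18700510689528638
[0.481 0.177 0.221] top 0.25
[0.614 0.152 0.221] top 0.25
max qd 0.005654648646878729
```

Block tops are at 187 mm, so the handle is at about 199 mm. The carrier is level and still, so I'm handing in.

```bash
python3 -c "
from bench import r
r.job_done(); s=r.read_state(); print(s['time_s'],s['tcp_pos'],s['grip_width'])"
```

```text
the job is handed in; nothing more can be done
the job is handed in; nothing more can be done
```

I stood the stray peg in the carrier's empty slot and let go of it. Then I lifted the carrier by its handle and handed in at about 17.5 s while holding it in front of the home camera. The hand-in gave no verdict, and it blocked a last state reading.

**Peg:** after release its top measured 98 mm, which is the height of a peg fully home. It stayed upright.

**Carrier, last checks:**

| Check | Measured | Limit |
|---|---|---|
| Mid-handle from the view point | about 3 mm | 30 mm |
| Handle height | about 199 mm | aim 200 mm |
| Tilt | about 1° | 8° |
| Yaw error | about 1° | 10° |
| Fastest joint speed | 0.006 rad/s | still |

- **Pegs:** the last picture showed all three standing. The final mask gave two wood regions with tops at 250 mm, 63 mm above the block tops against 62 mm nominal. The two pegs at the +x end probably merged into one region.
- **Camera disagreement:** the two cameras differed by 2–4 mm, so I averaged them. The lens direction estimates ranged from 5° to 9°; I used 8°.
- **View from above:** the arm hid the slot and much of the held carrier from the top camera. The fit at the slot and the final pose therefore rest on the scene camera and the arm's own readings.
- **Cup and tub:** the arm's path kept well clear of both. I did not measure their positions again at the end.

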